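Find the unlocked lid of the bench power spine and push it open

TASK

Three of the four identical lids on the bench power spine are locked from beneath; open the one that is not, so that its sockets can be used. Using only the fingers, press the ribbed back part of one lid after another, without forcing any, until you find the one that rocks, then push its raised front up and back until the lid stands upright by itself. Leave the tin, reel, screwdriver and battery pack where they are.

Things in the scene. Friction and masses are not known exactly. Their poses are not given: they have to be found in the camera images.
- spine: White steel power spine fixed to the bench, 170 mm deep (x, away from the robot), 515 mm long (y, to the left), 80 mm high, turned up to 0.2 rad. Origin on the bench, under the middle of a row of four identical aluminium lids, flush with its top, 106 mm apart, over open bays 100 x 134 mm, 72 mm deep (sockets fill the front half up to 42 mm below the top). Past them, at +y, a solid deck.
- lid_1 (a joint): Angle (rad) of lid 1, the first from the robot's right (spine y = -159 mm): 0 shut, grows as its front rises and its back sinks; 1.57 upright, stop at 1.62. Plate 130 mm front to back, 96 wide, 5 thick. Its pivot is parallel to the spine's y, 80 mm behind its front edge (spine x = +15 mm), and stiff: the lid stays as left. Which lid is unlocked changes every time and cannot be seen.
- lid_1_press (a point): Middle of the dark ribbed strip (20 x 80 mm) on top of lid 1, 30 mm behind the pivot, 20 mm from the back edge; moves with the lid, axes as the spine's when shut. Pressed here an unlocked lid yields to 2 to 5 N and its back sinks into the bay; a locked one rests on a hidden steel bar and gives under 1 mm. Pressing the front part moves no lid.
- lid_1_front (a point): Middle of the front edge of lid 1 (mid-thickness), 80 mm in front of the pivot; moves with the lid, on an arc of 80 mm radius up and back. A raised lid is pushed here from the robot's side. A level push on a half-raised lid can bind: let the push rise along the arc.
- lid_2 (a joint): Angle (rad) of lid 2, the second from the right (spine y = -53 mm): 0 shut, grows as its front rises and its back sinks; 1.57 upright, stop at 1.62. Plate 130 mm front to back, 96 wide, 5 thick. Its pivot is parallel to the spine's y, 80 mm behind its front edge (spine x = +15 mm), and stiff: the lid stays as left. Which lid is unlocked changes every time and cannot be seen.
- lid_2_press (a point): Middle of the dark ribbed strip (20 x 80 mm) on top of lid 2, 30 mm behind the pivot, 20 mm from the back edge; moves with the lid, axes as the spine's when shut. Pressed here an unlocked lid yields to 2 to 5 N and its back sinks into the bay; a locked one rests on a hidden steel bar and gives under 1 mm. Pressing the front part moves no lid.
- lid_2_front (a point): Middle of the front edge of lid 2 (mid-thickness), 80 mm in front of the pivot; moves with the lid, on an arc of 80 mm radius up and back. A raised lid is pushed here from the robot's side. A level push on a half-raised lid can bind: let the push rise along the arc.
- lid_3 (a joint): Angle (rad) of lid 3, the third from the right (spine y = +53 mm): 0 shut, grows as its front rises and its back sinks; 1.57 upright, stop at 1.62. Plate 130 mm front to back, 96 wide, 5 thick. Its pivot is parallel to the spine's y, 80 mm behind its front edge (spine x = +15 mm), and stiff: the lid stays as left. Which lid is unlocked changes every time and cannot be seen.
- lid_3_press (a point): Middle of the dark ribbed strip (20 x 80 mm) on top of lid 3, 30 mm behind the pivot, 20 mm from the back edge; moves with the lid, axes as the spine's when shut. Pressed here an unlocked lid yields to 2 to 5 N and its back sinks into the bay; a locked one rests on a hidden steel bar and gives under 1 mm. Pressing the front part moves no lid.
- lid_3_front (a point): Middle of the front edge of lid 3 (mid-thickness), 80 mm in front of the pivot; moves with the lid, on an arc of 80 mm radius up and back. A raised lid is pushed here from the robot's side. A level push on a half-raised lid can bind: let the push rise along the arc.
- lid_4 (a joint): Angle (rad) of lid 4, the leftmost lid, next to the solid deck (spine y = +159 mm): 0 shut, grows as its front rises and its back sinks; 1.57 upright, stop at 1.62. Plate 130 mm front to back, 96 wide, 5 thick. Its pivot is parallel to the spine's y, 80 mm behind its front edge (spine x = +15 mm), and stiff: the lid stays as left. Which lid is unlocked changes every time and cannot be seen.
- lid_4_press (a point): Middle of the dark ribbed strip (20 x 80 mm) on top of lid 4, 30 mm behind the pivot, 20 mm from the back edge; moves with the lid, axes as the spine's when shut. Pressed here an unlocked lid yields to 2 to 5 N and its back sinks into the bay; a locked one rests on a hidden steel bar and gives under 1 mm. Pressing the front part moves no lid.
- lid_4_front (a point): Middle of the front edge of lid 4 (mid-thickness), 80 mm in front of the pivot; moves with the lid, on an arc of 80 mm radius up and back. A raised lid is pushed here from the robot's side. A level push on a half-raised lid can bind: let the push rise along the arc.
- flux_tin: Loose aluminium tin, 50 mm across, 20 mm high, standing on the spine's deck; origin in its underside. Bystander.
- solder_reel: Loose black reel of solder standing on end on the bench in front of the spine, 55 mm across, 35 mm high; origin in its underside. Bystander.
- screwdriver: Loose screwdriver with a black handle, 150 mm long, lying on the bench in front of the spine. Bystander.
- battery_pack: Loose white battery pack 40 x 75 x 20 mm lying on the bench behind the spine; origin in its underside. Bystander.

How it is judged (in metres and radians):
On the way:
1. the unlocked lid has been made to rock (turned more than 0.2 rad by pressing its back) (value of joint any of lid_1, lid_2, lid_3, lid_4 above 0.2 rad), for 0.1 s.
At the end, for the whole second after the job is handed in: The unlocked lid stands open at more than 1.2 rad (69 degrees), at rest; the three others are shut (less than 0.1 rad) (((value of joint lid_1 above 1.2 rad and velocity of joint lid_1 between -0.1 and 0.1 rad/s and value of joint each of lid_2, lid_3, lid_4 below 0.1 rad) or (value of joint lid_2 above 1.2 rad and velocity of joint lid_2 between -0.1 and 0.1 rad/s and value of joint each of lid_1, lid_3, lid_4 below 0.1 rad) or (value of joint lid_3 above 1.2 rad and velocity of joint lid_3 between -0.1 and 0.1 rad/s and value of joint each of lid_1, lid_2, lid_4 below 0.1 rad) or (value of joint lid_4 above 1.2 rad and velocity of joint lid_4 between -0.1 and 0.1 rad/s and value of joint each of lid_1, lid_2, lid_3 below 0.1 rad))); the robot touches nothing.
It fails at once if a lid or the spine is forced (more than 60 N from the fingers) (contact force between the fingers and spine above 60 N).
It fails at once if the spine or a lid is pushed with the arm or the gripper's body in place of the fingers (more than 5 N) (contact force between the arm and spine above 5 N).
It fails at once if the tin, reel, screwdriver or battery pack is lifted, carried or shoved (more than 20 mm) (distance of any of flux_tin, solder_reel, screwdriver, battery_pack from where it was at the start of the episode above 0.02 m).
It also fails if it takes over 48 s, if anything falls off the work surface, if the arm or the gripper's body presses on something with over 40 N, if the wrist force passes 120 N, or if a joint passes its speed limit or range.

ROBOT

A 6-joint arm with a two-finger parallel gripper is mounted at the origin on the work surface. World frame = base frame: x ahead of the robot, y to its left, z up, the work surface at z = 0. Lengths are in mm, angles in degrees, forces in N, time in s.
With the tool pointing down it reaches from about 250 to 775 mm from the base axis. Payload 4 kg.
Tool frame: the origin (TCP) lies on the front face of the gripper's body, between the roots of the fingers; the fingertips stand 97 mm ahead of it and the grasp point (between the pads) lies 78 mm ahead of it; z points along the fingers, y is the direction in which the jaws open and shut (so a half turn about z gives the same grasp; the last joint's range is limited). The gripper opens to 94 mm and grips with 3 to 60 N. Pads are 16 mm wide; open, the fingers measure 119 mm over their backs; the gripper's body (75 mm by 177 mm) begins 78 mm behind the grasp point.
Start: joints at [59.467, 4.996, 78.535, -0, 96.463, -5.907], TCP at [229.186, 499.984, 302.706] pointing down, gripper open.
Joint ranges: [-177.83, 177.83], [-43.37, 116.18], [15.69, 146.23], [-61.86, 241.86], [9.47, 152.12], [-147.06, 147.06]. Speed limits (degrees/s): [159.86, 159.86, 180, 180, 180, 180].

INTERFACE

Orientations are given as a 3x3 rotation matrix whose columns are the frame's x, y, z axes.
In Python, from station import observe, capture, hand_in gives the robot as it stands. The module is installed in compiled form; this text tells all that it offers.
- The arm moves only by the tool servo_tool, never from a script. Its argument "moves" is a list of rows, each a list of 7 numbers: the shift along the world's x, y, z in cm, then the turn, a rotation vector about the world's x, y, z in rad, then the opening, from 0 (shut) to 1 (fully open). A call has 1 to 8 rows; each row is the pose to reach, as a shift and turn from the pose measured when the call began; what a row does not reach only later rows make up. A row lasts 1/10 s, in which the tool goes at most 50 mm and 8.59 degrees, less where a joint would pass 70% of its speed; a pose out of reach is approached as far as the arm can. A call with a gripper value outside its range is refused whole. The fingers move at their own pace and stop on an object; "grip_force" is the grip in N (left out, the last holds). Time passes only in rows, so rows that repeat a pose let the fingers close. It gives the time, the measured TCP pose, the force and the opening at its end, in the units of the state.
- observe(): the state, without advancing time (a new reading comes with each control period).
- capture(name): name is "scene" or "top"; returns a dict with "frame" (420x560x3 uint8, red, green, blue), "z_map" (420x560 float32, mm along the optical axis (not along the pixel's ray), 0 where there is no reading), "fx", "fy", "cx", "cy" (pixels), "origin" and "orientation" of the camera in the world. Camera axes: x right, y down, z forward; pixel columns grow to the right and rows downward; lengths in mm; the calibration is good to about 2 mm. A picture is of the moment at which its call begins.
- hand_in(): hands the job in, once; it reports no verdict.
The state is a dict: "clock": time; "joints": joint angles; "qvel": joint speeds; "effort": joint torques, N m; "tcp_pos": TCP position; "eef_rot": TCP orientation; "ft_force": force on the tool from outside, world axes, zero at the start; "wrist_torque": the same for the moment, N m; "gripper_width": finger opening in mm.
Only numpy, scipy, OpenCV 4.12 (cv2) and the standard library are available. Lean on these libraries where they do the work, as an engineer would, in place of code of your own. Each camera call takes 0.05 s, during which the arm holds its last target. There are 200 camera calls.

## Working session

There is one attempt and no reset: what is moved stays moved. The work goes in short steps, Python scripts to look and compute and a tool call to move; the robot and the scene stay as the last step left them, time stands still between calls to the robot, and variables do not carry over. Pictures are saved under pics/ and viewed, about 8 in all and at most 12, crops included, and the job is handed in when it is done.

Besides the shell and the picture viewer there is one more tool, called after "Request:" by a JSON object that holds its "name" and its "arguments". servo_tool: Moves the arm, as the interface text tells. Its arguments: {"type":"object","properties":{"moves":{"type":"array","items":{"type":"array","items":{"type":"number"}}},"grip_force":{"type":"number"}},"required":["moves"]}

```bash
mkdir -p pics; cat > h.py <<'E'
import numpy as np, cv2
from station import observe, capture, hand_in
def pts(c):
    z=c["z_map"].astype(float); v,u=np.mgrid[:z.shape[0],:z.shape[1]]
    p=np.dstack([(u-c["cx"])/c["fx"]*z,(v-c["cy"])/c["fy"]*z,z])
    return p@np.array(c["orientation"]).T+np.array(c["origin"])
def save(c,n): cv2.imwrite(f"pics/{n}.png",c["frame"][:,:,::-1])
E
python3 - <<'E'
from h import *
for n in("top","scene"):
    c=capture(n); save(c,n+"0"); np.save(n+"0.npy",c,allow_pickle=True)
    print(n,c["origin"],np.round(c["orientation"],3).tolist(),c["fx"])
s=observe(); print(s["tcp_pos"],s["ft_force"],np.round(s["eef_rot"],3).tolist(),s["gripper_width"],s["clock"])
E
```

```text
top [393.24717832  59.40687391 781.57480463] [[-0.021, -0.982, 0.185], [-1.0, 0.022, 0.003], [-0.007, -0.185, -0.983]] 432.0446033886992
scene [1168.44230227  -18.34458395  656.20398222] [[0.096, 0.675, -0.732], [0.995, -0.076, 0.06], [-0.015, -0.734, -0.679]] 431.28454195008146
[229.03834753 499.70646592 301.64806799] [-0.2333903  -0.63670952  0.56975986] [[-0.909, 0.417, -0.001], [0.417, 0.909, -0.002], [0.0, -0.002, -1.0]] 93.69268403926633 0.1
```

View pics/top0.png

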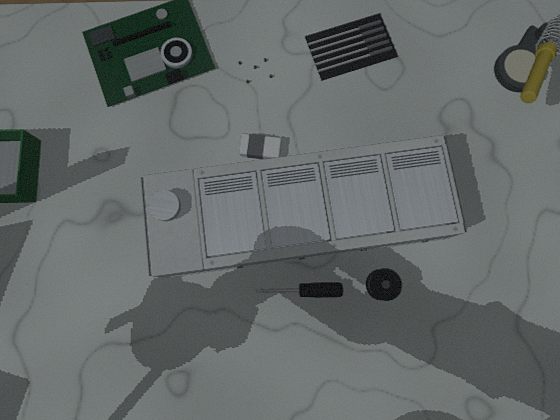

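View pics/scene0.png

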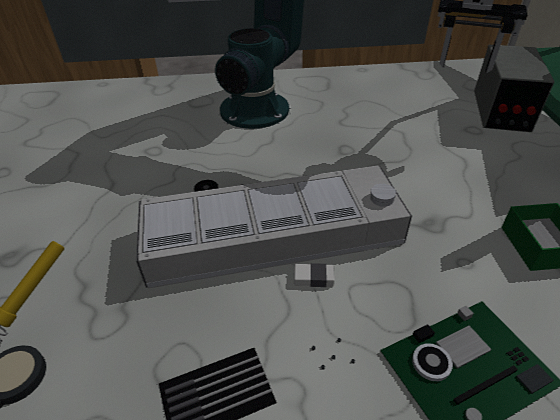

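The top view shows the four lids at columns ~200–265 (lid 4), 262–328 (lid 3), 325–393 (lid 2) and 388–460 (lid 1). The ribbed strips are at the back, rows ~155–190. The tin is at (163,205), the screwdriver at (320,290), the reel at (383,284) and the battery at (263,146).

```bash
cat > m.py <<'E'
from h import *
c=np.load("top0.npy",allow_pickle=True).item(); P=pts(c); Z=P[...,2]
print("topz",np.median(Z[200:240,210:440]))
m=((Z>72)&(Z<90)&(P[...,0]>250)).astype(np.uint8); m=cv2.morphologyEx(m,cv2.MORPH_OPEN,np.ones((5,5)))
n,l,s,_=cv2.connectedComponentsWithStats(m); k=1+s[1:,4].argmax(); q=P[l==k][:,:2].astype(np.float32)
r=cv2.minAreaRect(q); b=cv2.boxPoints(r); print(r); print(b)
a=np.array(r[1]); ang=np.radians(r[2]); ax=np.array([np.cos(ang),np.sin(ang)]); ay=np.array([-ax[1],ax[0]])
ey=ax if a[0]>a[1] else ay; ey=ey*np.sign(ey[1]); ex=np.array([ey[1],-ey[0]])
print("ex",ex,"ey",ey)
# dark lines/ribs: cast to z=80
def ray(u,v,z=80):
    d=np.array(c["orientation"])@[(u-c["cx"])/c["fx"],(v-c["cy"])/c["fy"],1]; o=np.array(c["origin"]); return (o+d*(z-o[2])/d[2])[:2]
g=cv2.cvtColor(c["frame"],cv2.COLOR_RGB2GRAY).astype(int)
bl=((g<95)&(cv2.blackhat(g.astype(np.uint8),np.ones((9,9)))>35)).astype(np.uint8)
bl=cv2.morphologyEx(bl,cv2.MORPH_CLOSE,np.ones((5,3)))
n,l,s,ce=cv2.connectedComponentsWithStats(bl)
for i in range(1,n):
    if s[i,4]>200: print(s[i],ce[i],ray(*ce[i]))
for n_,u,v in [("deckline top",194,168),("deckline bot",204,270),("lid4 BL",208,258),("lid4 TL",199,179),("lid1 BR",460,228),("lid1 TR",441,147)]:
    print(n_,ray(u,v))
for n_,u,v,z in [("tin",163,205,100),("screw L",255,290,8),("screw R",343,290,15),("reel",383,284,35),("bat",263,146,20)]: print(n_,ray(u,v,z))
E
python3 m.py; python3 -c "
import cv2;i=cv2.imread('pics/top0.png')[125:285,130:490];cv2.imwrite('pics/crop.png',cv2.resize(i,None,fx=2.2,fy=2.2,interpolation=2))"
```

```text
topz 79.67684951234816
((530.7695922851562, 12.534210205078125), (170.68435668945312, 524.7488403320312), 6.635521411895752)
[[ 415.68094  263.28952]
 [ 476.31726 -257.94418]
 [ 645.8583  -238.2211 ]
 [ 585.2219   283.0126 ]]
ex [0.99330132 0.11555299] ey [-0.11555299  0.99330132]Traceback (most recent call last):
  File "m.py", line 14, in <module>
    bl=((g<95)&(cv2.blackhat(g.astype(np.uint8),np.ones((9,9)))>35)).astype(np.uint8)
                ^^^^^^^^^^^^
AttributeError: module 'cv2' has no attribute 'blackhat'
```

View pics/crop.png

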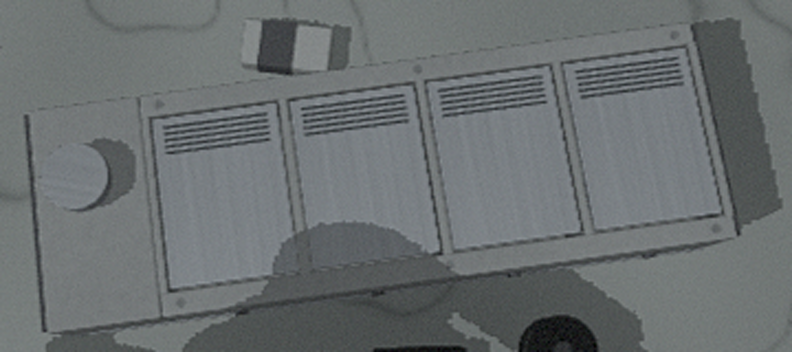

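The crop shows the rib centres at about (217,133), (354,117), (494,96) and (629,76) for lids 4 to 1. The lid corners are clear too.

```bash
cat > m2.py <<'E'
exec(open("m.py").read().split("g=cv2.cvt")[0])
cr=lambda u,v:ray(u/2.2+130,v/2.2+125)
R=np.array([cr(*p) for p in [(629,76),(494,96),(354,117),(217,133)]]); print("ribs",R.round(1).tolist())
O=R.mean(0)-45*ex; print("O",O)
print("rib spine coords",((R-O)@np.c_[ex,ey]).round(1).tolist())
C=np.array([cr(*p) for p in [(152,117),(277,102),(168,291),(594,231),(722,215),(690,47)]])
print("corners l4 BkL,BkR,FrL,l1 FrL,FrR,BkR",((C-O)@np.c_[ex,ey]).round(1).tolist())
print("box",((b-O)@np.c_[ex,ey]).round(1).tolist())
for n_,u,v,z in [("tin",163,205,100),("screw L",255,290,8),("screw R",343,290,15),("reel",383,284,35),("bat",263,146,20)]: print(n_,ray(u,v,z).round())
E
python3 m2.py
```

```text
topz 79.67684951234816
((530.7695922851562, 12.534210205078125), (170.68435668945312, 524.7488403320312), 6.635521411895752)
[[ 415.68094  263.28952]
 [ 476.31726 -257.94418]
 [ 645.8583  -238.2211 ]
 [ 585.2219   283.0126 ]]
ex [0.99330132 0.11555299] ey [-0.11555299  0.99330132]
ribs [[600.8, -182.1], [587.4, -78.1], [573.3, 29.1], [563.2, 133.4]]
O [536.49690681 -29.64243581]
rib spine coords [[46.3, -158.9], [45.0, -54.0], [43.4, 54.1], [45.4, 158.8]]
corners l4 BkL,BkR,FrL,l1 FrL,FrR,BkR [[64.7, 206.4], [63.2, 110.6], [-68.2, 208.6], [-67.5, -109.6], [-68.8, -206.0], [62.5, -209.8]]
box [[-86.2, 304.9], [-86.2, -219.8], [84.5, -219.8], [84.5, 304.9]]
tin [528. 237.]
screw L [391.  95.]
screw R [388. -58.]
reel [ 396. -124.]
bat [651.  76.]
```

Request:
{"name": "servo_tool", "arguments": {"moves": [[4,-4.5,0,0,0,0.14,0],[8,-9,0,0,0,0.28,0],[12,-13.5,0,0,0,0.42,0],[16,-18,0,0,0,0.54,0],[20,-22.5,0,0,0,0.54,0],[24,-27,0,0,0,0.54,0],[28,-31.5,0,0,0,0.54,0],[33.4,-36.6,0,0,0,0.54,0]], "grip_force": 20}}

```text
clock: 0.9
tcp_pos: [486.8, 211.9, 301.3]
eef_rot: [[-0.994, -0.11, -0.001], [-0.11, 0.994, -0.002], [0.001, -0.002, -1.0]]
ft_force: [0.9, 1.5, 0.1]
gripper_width: 33.5
```

Request:
{"name": "servo_tool", "arguments": {"moves": [[4,-4,0,0,0,0,0],[7.6,-7.8,-2,0,0,0,0],[7.6,-7.8,-6,0,0,0,0],[7.6,-7.8,-10,0,0,0,0],[7.6,-7.8,-10.8,0,0,0,0],[7.6,-7.8,-10.8,0,0,0,0],[7.6,-7.8,-10.8,0,0,0,0]]}}

```text
clock: 1.6
tcp_pos: [563.4, 134.5, 195.4]
eef_rot: [[-0.994, -0.111, 0.003], [-0.111, 0.994, -0.001], [-0.002, -0.002, -1.0]]
ft_force: [-0.5, -0.2, 0.1]
gripper_width: 0.6
```

Request:
{"name": "servo_tool", "arguments": {"moves": [[0,0,-0.5,0,0,0,0],[0,0,-1.0,0,0,0,0],[0,0,-1.3,0,0,0,0],[0,0,-1.5,0,0,0,0],[0,0,-1.7,0,0,0,0],[0,0,-1.8,0,0,0,0]]}}

```text
clock: 2.2
tcp_pos: [563.4, 134.5, 177.3]
eef_rot: [[-0.994, -0.111, 0.002], [-0.111, 0.994, -0.001], [-0.002, -0.002, -1.0]]
ft_force: [-1.4, 0.7, 1.9]
gripper_width: 0.2
```

Request:
{"name": "servo_tool", "arguments": {"moves": [[0,0,-0.1,0,0,0,0],[0,0,-0.2,0,0,0,0],[0,0,-0.2,0,0,0,0]]}}

```text
clock: 2.5
tcp_pos: [563.4, 134.5, 177.2]
eef_rot: [[-0.994, -0.111, 0.003], [-0.111, 0.994, -0.001], [-0.003, -0.002, -1.0]]
ft_force: [-3.0, -0.8, 6.9]
gripper_width: 0.4
```

Request:
{"name": "servo_tool", "arguments": {"moves": [[0,0,-0.2,0,0,0,0],[0,0,-0.3,0,0,0,0],[0,0,-0.3,0,0,0,0]]}}

```text
clock: 2.8
tcp_pos: [563.3, 134.5, 177.2]
eef_rot: [[-0.994, -0.111, 0.004], [-0.111, 0.994, -0.001], [-0.004, -0.002, -1.0]]
ft_force: [-4.7, -1.1, 10.7]
gripper_width: 0.2
```

Lid 4 holds rigid at 10.7 N, so it is locked. Next is lid 3.

Request:
{"name": "servo_tool", "arguments": {"moves": [[0,0,1.5,0,0,0,0],[0.4,-3.5,1.5,0,0,0,0],[0.8,-7,1.5,0,0,0,0],[1.2,-10.6,1.0,0,0,0,0],[1.2,-10.6,0.6,0,0,0,0],[1.2,-10.6,0.2,0,0,0,0],[1.2,-10.6,0,0,0,0,0],[1.2,-10.6,0,0,0,0,0]]}}

```text
clock: 3.6
tcp_pos: [575.3, 29.5, 177.3]
eef_rot: [[-0.994, -0.112, 0.004], [-0.112, 0.994, -0.001], [-0.004, -0.002, -1.0]]
ft_force: [-0.5, -0.4, 1.1]
gripper_width: 0.3
```

Request:
{"name": "servo_tool", "arguments": {"moves": [[0,0,-0.1,0,0,0,0],[0,0,-0.3,0,0,0,0],[0,0,-0.4,0,0,0,0],[0,0,-0.4,0,0,0,0]]}}

```text
clock: 4.0
tcp_pos: [575.3, 29.9, 177.1]
eef_rot: [[-0.994, -0.113, 0.006], [-0.113, 0.994, -0.003], [-0.006, -0.003, -1.0]]
ft_force: [-6.1, -2.2, 13.7]
gripper_width: 0.9
```

Lid 3 holds at 13.7 N, so it is locked too. Next is lid 2.

Request:
{"name": "servo_tool", "arguments": {"moves": [[0,0,1.5,0,0,0,0],[0.4,-3.5,1.5,0,0,0,0],[0.8,-7,1.5,0,0,0,0],[1.2,-10.7,1.0,0,0,0,0],[1.2,-10.7,0.6,0,0,0,0],[1.2,-10.7,0.2,0,0,0,0],[1.2,-10.7,0,0,0,0,0],[1.2,-10.7,0,0,0,0,0]]}}

```text
clock: 4.8
tcp_pos: [587.2, -75.7, 176.9]
eef_rot: [[-0.993, -0.115, 0.006], [-0.115, 0.993, -0.002], [-0.006, -0.003, -1.0]]
ft_force: [0.3, 0.5, 0.4]
gripper_width: 0.3
```

Request:
{"name": "servo_tool", "arguments": {"moves": [[0,0,-0.1,0,0,0,0],[0,0,-0.3,0,0,0,0],[0,0,-0.4,0,0,0,0],[0,0,-0.4,0,0,0,0]]}}

```text
clock: 5.2
tcp_pos: [587.4, -75.1, 173.2]
eef_rot: [[-0.993, -0.116, 0.007], [-0.116, 0.993, -0.001], [-0.007, -0.002, -1.0]]
ft_force: [0.0, 1.0, 3.5]
gripper_width: 0.5
```

Lid 2 sinks 4 mm under 3.5 N, so it is the unlocked one. I keep pressing.

Request:
{"name": "servo_tool", "arguments": {"moves": [[0,0,-0.3,0,0,0,0],[0,0,-0.6,0,0,0,0],[0,0,-0.9,0,0,0,0],[0,0,-1.2,0,0,0,0],[0,0,-1.4,0,0,0,0],[0,0,-1.6,0,0,0,0],[0,0,-1.6,0,0,0,0]]}}

```text
clock: 5.9
tcp_pos: [587.5, -75.1, 156.6]
eef_rot: [[-0.993, -0.116, 0.007], [-0.116, 0.993, -0.001], [-0.007, -0.002, -1.0]]
ft_force: [2.0, 0.1, 0.7]
gripper_width: 0.8
```

Request:
{"name": "servo_tool", "arguments": {"moves": [[0,0,-0.2,0,0,0,0],[0,0,-0.5,0,0,0,0],[0,0,-0.5,0,0,0,0]]}}

```text
clock: 6.2
tcp_pos: [587.3, -75.1, 150.9]
eef_rot: [[-0.993, -0.116, 0.006], [-0.116, 0.993, -0.001], [-0.006, -0.002, -1.0]]
ft_force: [1.8, -0.3, 0.5]
gripper_width: 0.9
```

Request:
{"name": "servo_tool", "arguments": {"moves": [[0,0,2,0,0,0,0],[0,0,5,0,0,0,0],[0,0,9,0,0,0,0],[0,0,13,0,0,0,0],[0,0,14,0,0,0,0],[-4,-0.5,14,0,0,0,0],[-9,-1,14,0,0,0,0],[-12,-1.4,14,0,0,0,0]]}}

```text
clock: 7.0
tcp_pos: [464.5, -88.9, 288.8]
eef_rot: [[-0.993, -0.116, 0.002], [-0.116, 0.993, -0.0], [-0.002, -0.0, -1.0]]
ft_force: [0.5, -0.5, 1.6]
gripper_width: 0.4
```

```bash
python3 - <<'E'
from h import *
s=observe(); print(s["tcp_pos"],s["ft_force"])
c=capture("scene"); save(c,"scene1"); P=pts(c)
ex=np.array([.9933,.1156]);ey=np.array([-.1156,.9933]);O=np.array([536.5,-29.6])
L=(P[...,:2]-O)@np.c_[ex,ey]; m=(abs(L[...,1]+53)<38)&(P[...,2]>60)&(P[...,2]<150)&(L[...,0]>-90)&(L[...,0]<60)
for a in range(-80,60,8):
    q=m&(abs(L[...,0]-a)<4)
    if q.sum()>5: print(a,np.median(P[q][:,2]).round(1),P[q][:,2].max().round(1),q.sum())
E
```

```text
[464.47856309 -88.88227818 288.81924875] [ 0.50390588 -0.49868705  1.58910903]
-32 138.1 144.0 219
-24 129.4 139.4 255
-16 119.7 129.2 262
-8 110.2 120.7 251
0 100.1 111.0 265
8 90.7 98.4 258
16 80.4 91.1 264
24 70.9 79.5 247
32 63.5 70.4 161
```

View pics/scene1.png

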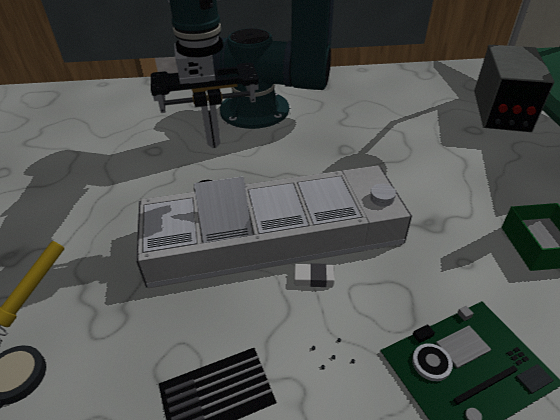

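Lid 2 stands raised at about 0.88 rad, its depth slope agreeing with the picture (columns ~195–248). I lower the closed fingers in front of it.

Request:
{"name": "servo_tool", "arguments": {"moves": [[0,0,-3,0,0,0,0],[0,0,-6,0,0,0,0],[0,0,-7.2,0,0,0,0],[1,0.1,-7.2,0,0,0,0],[2,0.2,-7.2,0,0,0,0],[2.8,0.3,-7.2,0,0,0,0],[3.2,0.35,-7.1,0,0,0,0],[3.6,0.4,-6.9,0,0,0,0]]}}

```text
clock: 7.85
tcp_pos: [497.9, -85.2, 220.9]
eef_rot: [[-0.993, -0.115, -0.002], [-0.115, 0.993, -0.002], [0.002, -0.001, -1.0]]
ft_force: [-1.5, -0.5, 1.7]
gripper_width: 0.3
```

Request:
{"name": "servo_tool", "arguments": {"moves": [[0.4,0.05,0.25,0,0,0,0],[0.8,0.1,0.5,0,0,0,0],[1.2,0.15,0.75,0,0,0,0],[1.6,0.2,0.95,0,0,0,0],[2.0,0.25,1.1,0,0,0,0],[2.4,0.3,1.25,0,0,0,0]]}}

```text
clock: 8.45
tcp_pos: [522.3, -82.2, 233.5]
eef_rot: [[-0.993, -0.115, -0.002], [-0.115, 0.993, -0.002], [0.002, -0.001, -1.0]]
ft_force: [-1.1, -1.3, 1.5]
gripper_width: 0.4
```

Request:
{"name": "servo_tool", "arguments": {"moves": [[0.4,0.05,0.2,0,0,0,0],[0.8,0.1,0.3,0,0,0,0],[1.2,0.15,0.3,0,0,0,0],[1.5,0.2,0.3,0,0,0,0],[1.8,0.22,0.3,0,0,0,0],[2.0,0.25,0.3,0,0,0,0],[2.0,0.25,0.3,0,0,0,0]]}}

```text
clock: 9.15
tcp_pos: [542.6, -79.6, 236.4]
eef_rot: [[-0.993, -0.115, -0.002], [-0.115, 0.993, -0.001], [0.002, -0.001, -1.0]]
ft_force: [0.3, -0.8, -0.6]
gripper_width: 0.8
```

Request:
{"name": "servo_tool", "arguments": {"moves": [[0.1,0.01,0,0,0,0,0],[0.2,0.02,0,0,0,0,0],[0.3,0.03,0,0,0,0,0],[0.3,0.03,0,0,0,0,0]]}}

```text
clock: 9.55
tcp_pos: [545.7, -79.3, 236.5]
eef_rot: [[-0.993, -0.115, -0.001], [-0.115, 0.993, -0.001], [0.002, -0.001, -1.0]]
ft_force: [-1.1, 0.6, -0.3]
gripper_width: 0.4
```

Now I back off, rise clear and check.

Request:
{"name": "servo_tool", "arguments": {"moves": [[-2,-0.2,0,0,0,0,0],[-6,-0.7,0,0,0,0,0],[-10,-1.2,1,0,0,0,0],[-14,-1.6,5,0,0,0,0],[-16,-1.8,9,0,0,0,0],[-16,-1.8,10,0,0,0,0],[-16,-1.8,10,0,0,0,0]]}}

```text
clock: 10.25
tcp_pos: [386.2, -97.6, 339.3]
eef_rot: [[-0.993, -0.114, 0.005], [-0.114, 0.993, -0.004], [-0.005, -0.004, -1.0]]
ft_force: [0.8, -0.3, 0.2]
gripper_width: 0.2
```

```bash
python3 - <<'E'
from h import *
s=observe(); print(s["tcp_pos"],s["ft_force"],s["clock"])
ex=np.array([.9933,.1156]);ey=np.array([-.1156,.9933]);O=np.array([536.5,-29.6])
c=capture("scene"); save(c,"scene2"); P=pts(c); L=(P[...,:2]-O)@np.c_[ex,ey]
for i,y in enumerate((-159,-53,53,159)):
    m=(abs(L[...,1]-y)<38)&(abs(L[...,0])<60)&(P[...,2]>85)&(P[...,2]<180)
    print("lid",i+1,"px above 85mm:",m.sum(), [(h,np.median(L[...,0][m&(abs(P[...,2]-h)<5)]).round(1)) for h in range(90,170,10) if (m&(abs(P[...,2]-h)<5)).sum()>5])
c=capture("top"); save(c,"top2")
E
```

```text
[386.21670653 -97.62243608 339.28855322] [ 0.77565725 -0.25430205  0.23767269] 10.25
lid 1 px above 85mm: 0 []
lid 2 px above 85mm: 1263 [(90, np.float64(16.9)), (100, np.float64(17.0)), (110, np.float64(17.3)), (120, np.float64(17.6)), (130, np.float64(17.7)), (140, np.float64(18.1)), (150, np.float64(18.0)), (160, np.float64(17.5))]
lid 3 px above 85mm: 0 []
lid 4 px above 85mm: 0 []
```

View pics/scene2.png

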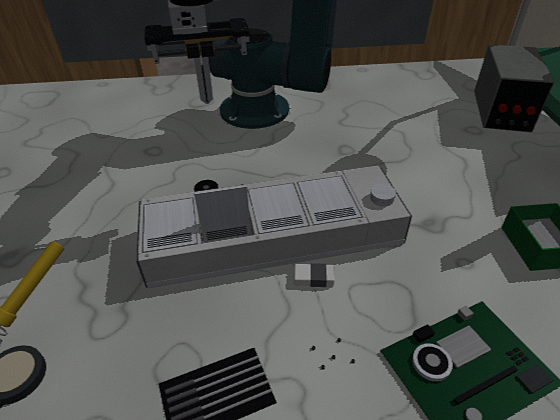

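View pics/top2.png

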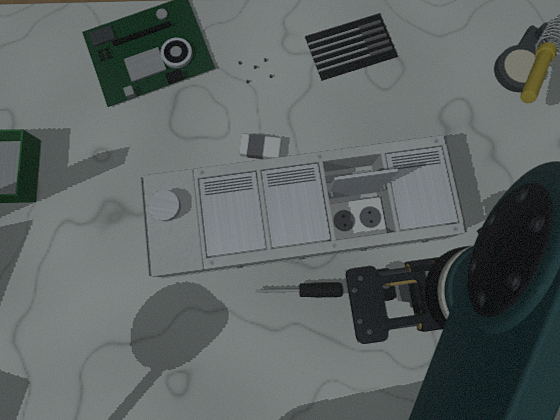

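The top view shows lid 2 standing upright at about (362,183) with its two sockets exposed at (343,220) and (369,215). The tin, screwdriver and battery pack are where they were, and the reel is unmoved in the scene view at (206,185). The arm is clear of everything, so I hand in.

```bash
python3 -c "from station import hand_in; print(hand_in())"
```

```text
the job is handed in; nothing more can be done
None
```

Lid 2 was the unlocked one; it now stands upright by itself with its sockets exposed, and the job is handed in.

- **Finding it:** I pressed the ribbed strips with closed fingers, working from lid 4 rightwards. Lid 4 held firm at 10.7 N and lid 3 at 13.7 N. Lid 2 yielded at about 3.5 N, so I did not press lid 1.
- **Opening it:** I pressed lid 2 down to about 0.88 rad, then pushed its front edge up and back along the arc, with only a few newtons read at the wrist.
- **Last checks:** Depth readings put lid 2 at about 1.56 rad, and nothing on lids 1, 3 and 4 stands above the spine's top. The tin, reel, screwdriver and battery pack look unmoved in the pictures. The arm is retracted and touching nothing, the wrist force is near zero, and the clock reads about 10 s. No check failed or disagreed.

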